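Snug up the drain plug of a cooled test plate

ROBOT

A 7-joint arm with a two-finger parallel gripper is mounted at the origin on the work surface. World frame = base frame: x ahead of the robot, y to its left, z up, the work surface at z = 0. Lengths are in m, angles in rad, forces in N, time in s.
With the tool pointing down it reaches from about 0.4 to 0.9 m from the base axis. Payload 5.6 kg.
Tool frame: the origin (TCP) lies at the very end of the fingers, on their centre line; the grasp point (between the pads) lies 19 mm behind it; x points along the fingers, y is the direction in which the jaws open and shut, and the axes are right-handed (so a half turn about x gives the same grasp; the last joint's range is limited). The gripper opens to 92 mm and grips with 3 to 60 N. Pads are 20 mm wide; open, the fingers measure 128 mm over their backs; the gripper's body (75 mm by 189 mm) begins 69 mm behind the grasp point.
Start: joints at [1.216, 0.468, -0.012, 1.603, 0.006, 1.071, -0.056], TCP at [0.199, -0.619, 0.215] pointing down, gripper open.
Joint ranges: [-2.53, 2.53], [-0.31, 2.02], [-1.57, 1.55], [0.28, 2.44], [-1.29, 4.43], [0.15, 1.84], [-2.92, 2.92]. Speed limits (rad/s): [2.57, 2.57, 3.14, 3.14, 3.14, 3.14, 3.14].

INTERFACE

Orientations are given as a unit quaternion [x, y, z, w].
In Python, from plant import status, optics, env gives the robot as it stands.
- The arm moves only by the shell command python3 -m handwheel 'ROWS' [FORCE]. ROWS is JSON, one flat list of numbers, 7 for each row, row after row: the shift along the tool's x, y, z in cm, then the turn, a rotation vector about the tool's x, y, z in degrees, then the finger opening in cm, from 0 to 9.19. A call has 1 to 8 rows; each row shifts and turns the commanded pose from where the row before left it, along the tool's axes as they then stand; what a row does not reach is not made up. A row lasts 1/12 s, in which the tool goes at most 41.7 mm and 7.16 degrees, less where a joint would pass 70% of its speed; a pose out of reach is approached as far as the arm can. A call with a gripper value outside its range is refused whole. The fingers move at their own pace and stop on an object; FORCE is the grip in N (left out, the last holds). Time passes only in rows, so rows that do not move let the fingers close. It gives the time, the measured TCP pose, the force and the opening at its end, in the units of the state.
- status.get_state(): the state, without advancing time (a new reading comes with each control period).
- optics.grab_frame(name): name is "scene" or "side" or "wrist"; returns a dict with "img" (384x512x3 uint8, red, green, blue), "depth" (384x512 float32, m along the optical axis (not along the pixel's ray), 0 where there is no reading), "vertical_fov" (degrees; the focal length in pixels is half the picture's height over the tangent of half this angle, whatever the lens; pixels are square), "cx", "cy" (the principal point, pixels), "R" (3x3) and "t" (3): a world point X has camera coordinates R X + t. Camera axes: x right, y down, z forward; pixel columns grow to the right and rows downward; lengths in m; the calibration is good to about 2 mm. A picture is of the moment at which its call begins.
- env.job_done(): hands the job in, once; it reports no verdict.
The state is a dict: "t": time; "q": joint angles; "qd": joint speeds; "joint_torque": joint torques, N m; "ee_pos": TCP position; "orientation": TCP orientation; "force": force on the tool from outside, world axes, zero at the start; "torque": the same for the moment, N m; "opening": opening from 0.0 (shut) to 1.0 (fully open).
Only numpy, scipy, OpenCV 4.12 (cv2) and the standard library are available. Lean on these libraries where they do the work, as an engineer would, in place of code of your own. Each camera call takes 0.05 s, during which the arm holds its last target.

TASK

Take the red T-key out of its blue holder, fit its blade into the slot of the brass drain plug on the cooling plate, and tighten the plug clockwise until it is snug, at about 0.45 N m, without over-tightening it. Use only the key on the plug, then stand the key upright back in its holder, blade down, and leave the other things on the bench where they are.

Things in the scene. Friction and masses are not known exactly. Their poses are not given: they have to be found in the camera images.
- key: Loose T-key, 160 g, 86 mm tall. Origin: centre of the blade's lower edge; z up the shank, x along blade and cross-bar (parallel). Steel blade 30 (x) by 6 mm (y), 12 mm tall, its lowest 4 mm only 4 mm thick; above it a round collar 44 mm across, z = 12 to 18 mm, then a 12 mm shank; red cross-bar 70 (x) by 14 (y) by 16 mm at z = 70 to 86 mm. A half turn about z makes no difference.
- key_handle (a point): Middle of the key's red cross-bar, on the shank's axis, 78 mm above the blade's lower edge: where to pinch it, fingers closing across the 14 mm width (key's y). Axes as key.
- plug_slot (a point): Middle of the floor of the drain plug's slot, on the plug's vertical axis; x along the slot, z up. The slot runs between two brass lugs (30 mm long, 10 mm wide, 9 mm tall); it is 8.5 mm wide, 9 mm deep, open at its ends. A fixed round steel boss (bore 46, outside 60 mm) surrounds it, rim level with the lugs' tops. With the blade on the slot's floor the key's collar hangs 3 mm above the rim.
- plug: Drain plug, turning only about its vertical axis; origin 7 mm below the slot's floor, axes as plug_slot. Clockwise from above (yaw decreasing) tightens. It first turns at 0.06 N m for an unknown 0.35 to 1.1 rad; then the taper bites and the torque climbs from 0.14 N m by 0.06 N m per 0.05 rad, with no stop. It stays where it is left; turned back it loosens. Snug: 0.32 to 0.6 N m.
- thread_seat (a point): A point in the port's thread, 0.3 mm beside the plug's axis, 3 mm below the slot's floor; out of sight. Once the taper bites it is dragged along by up to a tenth of a millimetre, far less than the pose readings can show; it serves only to judge the tightness. Its axes mark nothing.
- plug_thread (a point): A point on the plug's own thread, 0.3 mm beside its axis, 3 mm below the slot's floor, out of sight; meets thread_seat when the taper bites. Too close to tell apart in the pose readings; it serves only to judge that the plug was not loosened again. Axes as plug_slot.
- holder: Fixed round blue key holder on the bench, 30 mm high, 60 mm across (68 mm at the foot). Origin at the centre of its underside.
- holder_mouth (a point): Centre of the mouth of the holder's round upright hole, 37 mm across and 22 mm deep, 30 mm above the bench. When the key stands in it the collar's underside rests on the rim, so that the blade's lower edge is 12 mm below this point; any yaw will do.
- plate: Fixed aluminium cooling plate, 130 mm (x) by 220 mm (y) by 35 mm high, origin at the centre of its underside. Two black power modules, 14 mm high, stand on its -y half; the round boss with the drain plug, 16 mm high, stands somewhere on its bare +y half; its rim is 51 mm above the bench.
- tray: Loose yellow two-part tray with small fasteners, 90 (x) by 120 (y) by 30 mm high, origin under its centre. Leave alone.
- meter: Loose black handheld meter with a yellow dial, 150 (x) by 75 (y) by 40 mm high, lying on its back, origin under its centre. Leave alone.
- heatsink: Loose dark finned heat sink, 80 (x) by 60 (y) by 28 mm high, origin under its centre. Leave alone.
Things that resemble listed ones, but are neither listed nor needed, are in the scene too. Leave any green or white look-alike of the key alone.

How it is judged:
On the way, in this order (a step that is already met when the one before it is completed fails the run):
1. the key stands in the plug's slot (horizontal distance between key and plug_slot below 0.008 m and z of key in the frame of plug_slot between -0.003 and 0.004 m), for 0.2 s.
2. the plug is snug, tightened with the key in its slot (distance of thread_seat from where it was at the start of the episode above 4.8e-05 m and horizontal distance between key and plug_slot below 0.008 m and z of key in the frame of plug_slot below 0.006 m), for 0.1 s.
At the end, for the whole second after the job is handed in: The plug has been tightened to between about 0.32 and 0.6 N m and not turned back by more than about 0.15 rad; the key stands upright (within 0.08 rad) in the holder with its collar down on the rim (within 3 mm), at rest and released; tray, meter and heat sink within 20 mm of where they were (distance of thread_seat from where it was at the start of the episode between 4.8e-05 and 0.00013 m and distance between plug_thread and thread_seat below 4.5e-05 m and horizontal distance between key and holder_mouth below 0.006 m and z of key in the frame of holder_mouth between -0.015 and -0.009 m and angle between key's own z axis and vertical below 0.08 rad and linear speed of key below 0.02 m/s); the robot touches nothing.
It fails at once if the plug is over-tightened (beyond about 0.6 N m) (distance of thread_seat from where it was at the start of the episode above 0.00013 m).
It fails at once if the fingers touch the plug itself (contact force between the fingers and plug above 1 N).
It fails at once if the tray is shifted by more than 20 mm (distance of tray from where it was at the start of the episode above 0.02 m).
It fails at once if the meter is shifted by more than 20 mm (distance of meter from where it was at the start of the episode above 0.02 m).
It fails at once if the heat sink is shifted by more than 20 mm (distance of heatsink from where it was at the start of the episode above 0.02 m).
It also fails if it takes over 67 s, if anything falls off the work surface, if the arm or the gripper's body presses on something with over 40 N, if the wrist force passes 120 N, or if a joint passes its speed limit or range.

## Working session

There is one attempt and no reset: what is moved stays moved. The work goes in short steps, Python scripts to look and compute and a shell command to move; the robot and the scene stay as the last step left them, time stands still between calls to the robot, and variables do not carry over. Pictures are saved under pics/ and viewed, and the job is handed in when it is done.

```bash
ls -la; mkdir -p pics
python3 - <<'E'
from plant import status, optics, env
import cv2
s=status.get_state()
for k,v in s.items(): print(k,v)
for n in ["scene","side","wrist"]:
    f=optics.grab_frame(n)
    cv2.imwrite(f"pics/{n}0.png",f["img"][:,:,::-1])
    print(n,f["vertical_fov"],f["cx"],f["cy"],f["R"],f["t"])
E
```

```text
total 12
drwxr-xr-x  3 agent agent 4096 Dec  6 16:07 .
drwxr-xr-x 23 root  root  4096 Dec  6 16:07 ..
drwxr-xr-x  2 agent agent 4096 Dec  6 16:07 pics
t 0.0
q [ 1.21599872  0.46838477 -0.01157284  1.60360764  0.00602102  1.07141165
 -0.05629546]
qd [ 0.00010883 -0.00043522  0.00070109  0.00041413  0.00155968 -0.0007118
 -0.00121442]
joint_torque [-2.68460135e-04 -5.20566916e+01 -1.24049181e-02 -2.43750268e+01
 -5.65919559e-02  1.71192706e-02  1.63992631e-04]
ee_pos [ 0.19913161 -0.61813506  0.21364204]
orientation [-0.69838346 -0.11037443  0.69868686 -0.10915447]
force [ 0.12375302  0.06320849 -0.13946063]
torque [-0.02221804 -0.01896206 -0.01309965]
opening 0.9992032220938936
scene 42.72776532123785 259.2242788639965 192.3725238846447 [[ 0.81517041  0.57889881  0.01932249]
 [ 0.33646011 -0.44610147 -0.82932989]
 [-0.4714783   0.68254644 -0.55842508]] [-0.36245045 -0.17047429  1.37225433]
side 49.44532692772396 254.2367286514897 186.9047759353169 [[-0.96604272 -0.25800016  0.01404899]
 [-0.16252814  0.56449419 -0.80927802]
 [ 0.20086328 -0.7840805  -0.58725779]] [0.49064717 0.21617181 0.89761905]
wrist 59.52033331976077 255.59419390246887 194.4003866266878 [[ 0.30750575 -0.95154438 -0.0018724 ]
 [-0.91289567 -0.29556983  0.28153149]
 [-0.26844313 -0.08486325 -0.95955016]] [-0.64885996 -0.03326286  0.39110925]
```

View pics/scene0.png

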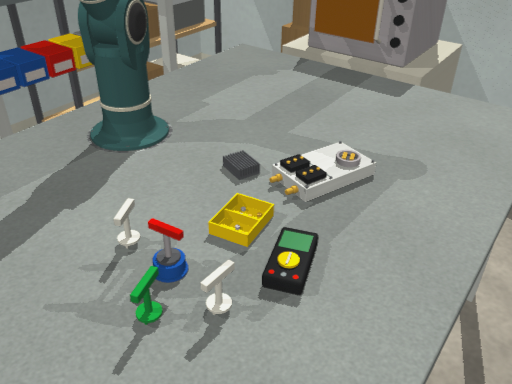

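View pics/side0.png

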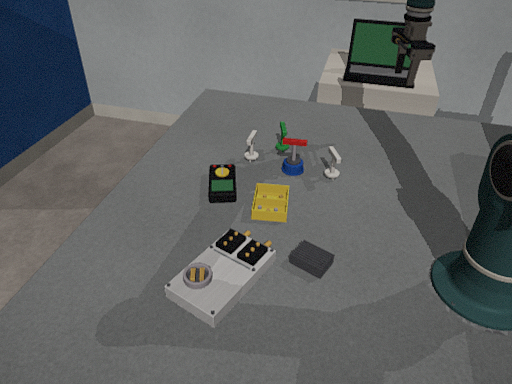

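View pics/wrist0.png

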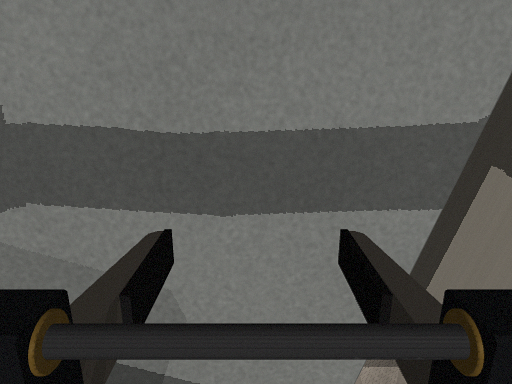

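The scene shows one red key in the blue holder at (167,250). The look-alikes are white at (127,225) and (218,290), and green at (148,295). The boss with the brass plug is at (347,157). In the side view the key is at (294,155) and the plug at (197,274).

```bash
cat > h.py <<'E'
import numpy as np, cv2
from plant import status, optics, env
from scipy.spatial.transform import Rotation as Rot
def grab(n):
    f=optics.grab_frame(n); f["n"]=n
    f["f"]=f["img"].shape[0]/2/np.tan(np.radians(f["vertical_fov"])/2); f["R"]=np.array(f["R"]);f["t"]=np.array(f["t"]); return f
def cloud(f):
    v,u=np.mgrid[:384,:512]; d=f["depth"]
    c=np.stack([(u-f["cx"])/f["f"]*d,(v-f["cy"])/f["f"]*d,d],-1)
    return (c-f["t"])@f["R"]      # R^T (c-t)
def proj(f,X):
    c=np.atleast_2d(X)@f["R"].T+f["t"]; return np.c_[c[:,0]/c[:,2]*f["f"]+f["cx"],c[:,1]/c[:,2]*f["f"]+f["cy"]]
def hsv(f): return cv2.cvtColor(f["img"],cv2.COLOR_RGB2HSV)
def crop(f,x0,y0,x1,y1,name,s=6):
    cv2.imwrite(f"pics/{name}.png",cv2.resize(f["img"][y0:y1,x0:x1,::-1],None,fx=s,fy=s,interpolation=cv2.INTER_CUBIC))
E
cat > m.py <<'E'
from h import *
for n,bk,bp in [("scene",(110,190,240,330),(320,130,380,185)),("side",(240,110,350,190),(165,245,225,305))]:
    f=grab(n); P=cloud(f); H=hsv(f); ok=f["depth"]>0
    v,u=np.mgrid[:384,:512]
    def box(b): return (u>=b[0])&(u<b[2])&(v>=b[1])&(v<b[3])&ok
    red=((H[...,0]<6)|(H[...,0]>174))&(H[...,1]>150)&(H[...,2]>80)&box(bk)
    p=P[red]; print(n,"red",red.sum(),"uv",u[red].mean(),v[red].mean(),"z",np.percentile(p[:,2],[2,50,98]))
    top=p[p[:,2]>np.percentile(p[:,2],98)-.006]
    r=cv2.minAreaRect((top[:,:2]*1000).astype(np.float32)); print("  top rect mm",r)
    blue=(abs(H[...,0].astype(int)-112)<12)&(H[...,1]>150)&box(bk)
    p=P[blue]; print(" blue",blue.sum(),"z",np.percentile(p[:,2],[2,50,98]))
    print("  blue all c",cv2.minEnclosingCircle((p[:,:2]*1000).astype(np.float32)))
    t=p[p[:,2]>.026]; print("  rim c",cv2.minEnclosingCircle((t[:,:2]*1000).astype(np.float32)),len(t))
    br=(abs(H[...,0].astype(int)-22)<10)&(H[...,1]>90)&box(bp)
    p=P[br]; print(" brass",br.sum(),"uv",u[br].mean(),v[br].mean(),"z",np.percentile(p[:,2],[2,50,98]),p.mean(0))
    b=P[box(bp)]; t=b[(b[:,2]>.045)&(b[:,2]<.056)]; print("  boss rim",cv2.minEnclosingCircle((t[:,:2]*1000).astype(np.float32)),len(t))
    crop(f,*bk,n+"_k",4); crop(f,*bp,n+"_p",8)
E
python3 m.py
```

```text
scene red 378 uv 165.2195767195767 228.5978835978836 z [0.08956828 0.10089656 0.10434251]
  top rect mm ((482.35791015625, -339.49200439453125), (70.14877319335938, 15.899911880493164), 4.88999605178833)
 blue 573 z [0.00133958 0.01938806 0.03047036]
  blue all c ((485.0989990234375, -341.9132080078125), 32.453975677490234)
  rim c ((483.1033630371094, -341.6568298339844), 30.503189086914062) 210
 brass 70 uv 347.87142857142857 155.57142857142858 z [0.04111609 0.04907628 0.0518459 ] [0.58602884 0.16860617 0.04857328]
  boss rim ((579.7760009765625, 126.53363800048828), 73.2512435913086) 256
side red 139 uv 294.67625899280574 141.6978417266187 z [0.08805832 0.09827597 0.10544251]
  top rect mm ((479.23126220703125, -335.7734680175781), (66.22307586669922, 14.09991455078125), 4.134505748748779)
 blue 229 z [0.00075773 0.01682876 0.03185493]
  blue all c ((479.66680908203125, -335.75189208984375), 32.898292541503906)
  rim c ((478.2773132324219, -336.0467224121094), 28.077512741088867) 63
 brass 141 uv 197.3049645390071 273.34751773049646 z [0.04103564 0.0506274  0.0529899 ] [0.58390428 0.16917372 0.04950984]
  boss rim ((571.8334350585938, 136.8771514892578), 63.7405891418457) 423
```

```bash
python3 -c "
import cv2,numpy as np
a=[cv2.resize(cv2.imread(f'pics/{n}.png'),(400,300)) for n in ['scene_k','side_k','scene_p','side_p']]
cv2.imwrite('pics/m1.png',np.vstack([np.hstack(a[:2]),np.hstack(a[2:])]))"
```

```text
(no output)
```

View pics/m1.png

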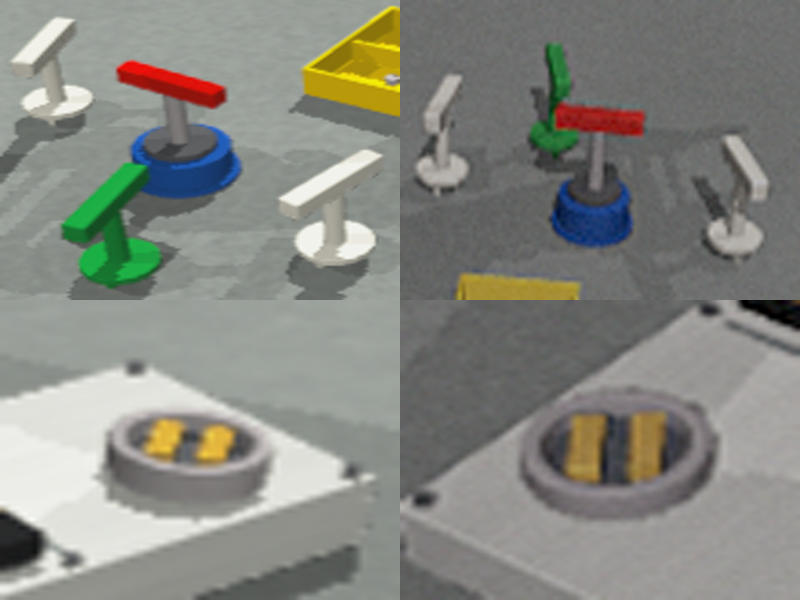

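The crop confirms the target: the red key stands in the blue holder, and the white and green look-alikes have no holder. The slot lies between the two brass lugs. I'll look from above with the wrist camera first, and I need the tool's axes for that.

```bash
cat >> h.py <<'E'
def rows_to(pos=None, yaw=None, s=None):
    """shift in cm in tool axes to reach pos with tool down, turn about tool x to bring tool y to world yaw (deg, mod 180)"""
    s=s or status.get_state(); R=Rot.from_quat(s["orientation"]).as_matrix(); p=np.array(s["ee_pos"])
    y=np.degrees(np.arctan2(R[1,1],R[0,1]))
    print("t %.2f pos mm"%s["t"],np.round(p*1000,1),"x-axis",np.round(R[:,0],3),"y yaw",round(y,2),"F",np.round(s["force"],1),"T",np.round(s["torque"],3),"open mm",round(s["opening"]*92,1),"q7 %.2f"%s["q"][6])
    if pos is not None: print(" shift cm tool axes",np.round(R.T@(np.array(pos)-p)*100,2))
    if yaw is not None:
        d=(yaw-y+90)%180-90; print(" yaw change",round(d,1)," -> turn about tool x",round(-d,1))
    # tilt fix
    tgt=np.array([0,0,-1]); w=np.cross(R[:,0],tgt); print(" tilt fix rotvec tool deg",np.round(np.degrees(R.T@w),2))
    return p,R
E
python3 - <<'E'
from h import *
p,R=rows_to([.481,-.338,.20],94.5); print(np.round(R,3))
f=grab("wrist"); C=-f["R"].T@f["t"]; print("cam pos in tool mm",R.T@(C-p)*1000); print("cam fwd in tool",R.T@f["R"][2],"cam right in tool",R.T@f["R"][0])
# lookalike positions
for n in ["scene"]:
    f=grab(n);P=cloud(f)
    for uv in [(123,212),(218,277),(146,285),(155,272)]: print(uv,np.round(P[uv[1],uv[0]]*1000))
E
```

```text
t 0.25 pos mm [ 199.3 -618.4  214.1] x-axis [-0.     0.001 -1.   ] y yaw -72.14 F [-0.2  0.7  0.4] T [ 0.031 -0.002 -0.005] open mm 92.4 q7 -0.06
 shift cm tool axes [  1.43 -18.05 -35.41]
 yaw change -13.4  -> turn about tool x 13.4
 tilt fix rotvec tool deg [0.   0.   0.05]
[[-0.     0.307 -0.952]
 [ 0.001 -0.952 -0.307]
 [-1.    -0.001  0.   ]]
cam pos in tool mm [-169.70831597   -0.235767    -78.72053813]
cam fwd in tool [ 9.59578071e-01 -2.28078865e-05  2.81442577e-01] cam right in tool [ 2.66609130e-04  9.99999622e-01 -8.27964265e-04]
(123, 212) [ 373. -341.   85.]
(218, 277) [ 624. -368.   83.]
(146, 285) [ 546. -449.   84.]
(155, 272) [ 535. -419.   83.]
```

```bash
python3 -m handwheel '[0,-1.8,-3.5,0,0,0,9, 0,-1.8,-3.5,0,0,0,9, 0,-1.8,-3.5,0,0,0,9, 0,-1.8,-3.5,0,0,0,9, 0,-1.8,-3.5,0,0,0,9, 0,-1.8,-3.5,0,0,0,9, 0,-1.8,-3.5,0,0,0,9, 0,-1.8,-3.5,0,0,0,9]'
python3 -m handwheel '[0,-1.8,-3.5,0,0,0,9, 0,-1.8,-3.5,0,0,0,9, 0.7,0,0,6.7,0,0,9, 0.7,0,0,6.7,0,0,9, 0,0,0,0,0,0,9,0,0,0,0,0,0,9]'
python3 - <<'E'
from h import *
rows_to([.481,-.338,.20],94.5)
f=grab("wrist"); cv2.imwrite("pics/wk.png",f["img"][:,:,::-1])
P=cloud(f);H=hsv(f)
red=((H[...,0]<6)|(H[...,0]>174))&(H[...,1]>150)&(H[...,2]>60)&(f["depth"]>0)
p=P[red]; print(len(p),np.percentile(p[:,2],[2,50,98]))
top=p[p[:,2]>np.percentile(p[:,2],98)-.006]
print(cv2.minAreaRect((top[:,:2]*1000).astype(np.float32)))
E
```

```text
t: 1.02
ee_pos: [0.4228, -0.3943, 0.2149]
orientation: [0.699, 0.11, -0.698, 0.11]
force: [0.7, -0.6, -1.9]
opening: 0.979
t: 1.52
ee_pos: [0.477, -0.34, 0.2004]
orientation: [-0.706, -0.029, 0.707, -0.029]
force: [-0.3, 0.9, -0.7]
opening: 0.978
t 1.52 pos mm [ 477.  -340.   200.4] x-axis [-0.001  0.    -1.   ] y yaw -85.36 F [-0.3  0.9 -0.7] T [ 0.036 -0.025 -0.001] open mm 90.0 q7 -0.97
 shift cm tool axes [ 0.04 -0.16 -0.41]
 yaw change -0.1  -> turn about tool x 0.1
 tilt fix rotvec tool deg [0.   0.05 0.01]
1356 [0.1012587  0.10350642 0.10487848]
((480.2278137207031, -339.6973571777344), (69.57152557373047, 13.843148231506348), 5.138067722320557)
```

View pics/wk.png

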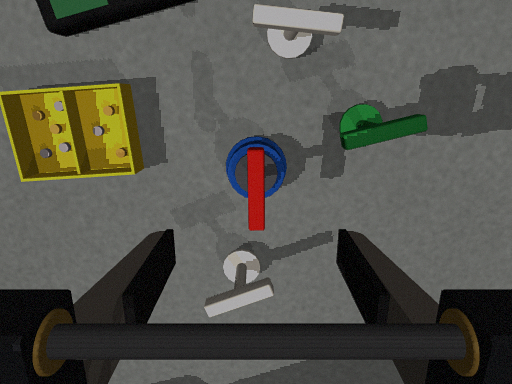

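The picture shows the red bar at (256,190) over the blue holder, running almost straight up the image. Its size comes out at 69.6 x 13.8 mm with the top at 104 mm, which matches the key. Next I'll look at the plug from above.

```bash
python3 -m handwheel '[0,-3.8,-1.1,0,0,0,9, 0,-3.8,-1.1,0,0,0,9, 0,-3.8,-1.1,0,0,0,9, 0,-3.8,-1.1,0,0,0,9, 0,-3.8,-1.1,0,0,0,9, 0,-3.8,-1.1,0,0,0,9, 0,-3.8,-1.1,0,0,0,9, 0,-3.8,-1.1,0,0,0,9]'
python3 -m handwheel '[0,-3.8,-1.1,0,0,0,9, 0,-3.8,-1.1,0,0,0,9, 0,-3.8,-1.1,0,0,0,9, 0,-3.8,-1.1,0,0,0,9, 0,-3.8,-1.1,0,0,0,9, 1.5,0,0,0,0,0,9, 0,0,0,0,0,0,9, 0,0,0,0,0,0,9]'
cat > plug.py <<'E'
from h import *
import sys
f=grab("wrist"); cv2.imwrite(f"pics/{sys.argv[1]}.png",f["img"][:,:,::-1])
P=cloud(f);H=hsv(f);ok=f["depth"]>0
br=(abs(H[...,0].astype(int)-22)<10)&(H[...,1]>110)&(H[...,2]>90)&ok&(P[...,2]>.045)&(P[...,2]<.058)&(np.hypot(P[...,0]-.585,P[...,1]-.169)<.04)
n,l,st,c=cv2.connectedComponentsWithStats(br.astype(np.uint8))
cs=[]
for i in range(1,n):
    if st[i,4]>30:
        p=P[l==i]; r=cv2.minAreaRect((p[:,:2]*1000).astype(np.float32)); cs.append(r); print("lug px",np.round(c[i]),st[i,4],"z",np.median(p[:,2]).round(4),r)
if len(cs)==2:
    a,b=np.array(cs[0][0]),np.array(cs[1][0]); d=b-a; print("centre",(a+b)/2,"sep",np.hypot(*d),"slot yaw",(np.degrees(np.arctan2(d[1],d[0]))+90)%180)
rim=ok&(P[...,2]>.047)&(P[...,2]<.056)&(np.hypot(P[...,0]-.585,P[...,1]-.169)<.045)&(H[...,1]<80)
q=(P[rim][:,:2]*1000).astype(np.float32); print("boss",cv2.minEnclosingCircle(q),len(q),"z",np.median(P[rim][:,2]))
E
python3 - <<'E'
from h import *
rows_to([.585,.169,.185])
E
python3 plug.py wp
```

```text
t: 2.23
ee_pos: [0.5418, -0.0291, 0.2015]
orientation: [0.707, 0.028, -0.706, 0.028]
force: [0.2, -0.3, 0.9]
opening: 0.98
t: 2.9
ee_pos: [0.5812, 0.1625, 0.1852]
orientation: [-0.706, -0.027, 0.707, -0.028]
force: [-0.2, -0.1, -0.3]
opening: 0.977
t 2.90 pos mm [581.2 162.5 185.2] x-axis [-0.002 -0.001 -1.   ] y yaw -85.5 F [-0.2 -0.1 -0.3] T [-0.013  0.013  0.015] open mm 89.9 q7 -1.95
 shift cm tool axes [ 0.02 -0.62 -0.43]
 tilt fix rotvec tool deg [ 0.    0.09 -0.06]
lug px [246. 169.] 327 z 0.0506 ((593.66259765625, 171.97900390625), (9.836604118347168, 29.750015258789062), 18.46814727783203)
lug px [251. 188.] 314 z 0.0506 ((576.29833984375, 166.1774139404297), (10.179267883300781, 29.46927261352539), 18.004623413085938)
centre [584.98046875 169.07820892] sep 18.307809686318958 slot yaw 108.47504203704898
boss ((585.1878051757812, 168.93067932128906), 29.862049102783203) 1303 z 0.05041059850498259
```

View pics/wp.png

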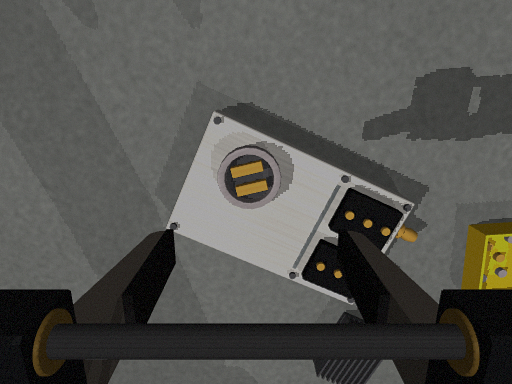

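The wrist view shows the brass lugs at (246,169) and (251,188) inside the boss. Their size is 30 x 10 mm at z = 50.6 mm, as given. The plug centre is at (585.0, 169.0) mm and the slot yaw is 108.4°. I'll go back to the key now, keeping the tool yaw near -85°. That leaves joint 7 enough room for both the fit and the tightening turn.

Run:
```python
from h import *
rows_to([.4803,-.3396,.180],95.1)
```

```text
t 2.95 pos mm [581.7 161.8 185.8] x-axis [-0.    -0.001 -1.   ] y yaw -85.61 F [0.5 0.  0.7] T [ 0.029 -0.036 -0.017] open mm 90.3 q7 -1.95
 shift cm tool axes [ 0.63 49.21 13.95]
 yaw change 0.7  -> turn about tool x -0.7
 tilt fix rotvec tool deg [ 0.    0.01 -0.06]
```

```bash
python3 -m handwheel '[0,3.7,1.05,0,0,0,5, 0,3.7,1.05,0,0,0,5, 0,3.7,1.05,0,0,0,5, 0,3.7,1.05,0,0,0,5, 0,3.7,1.05,0,0,0,5, 0,3.7,1.05,0,0,0,5, 0,3.7,1.05,0,0,0,5, 0,3.7,1.05,0,0,0,5]'
python3 -m handwheel '[0,3.7,1.05,0,0,0,5, 0,3.7,1.05,0,0,0,4, 0,3.7,1.05,0,0,0,4, 0,3.7,1.05,0,0,0,4, 0,3.7,1.05,0,0,0,4, 0,1.1,0.3,-0.6,0,0,4, 0,0,0,0,0,0,4, 0,0,0,0,0,0,4]'
python3 - <<'E'
from h import *
rows_to([.4803,-.3396,.077],95.1)
f=grab("wrist"); cv2.imwrite("pics/wk2.png",f["img"][:,:,::-1])
P=cloud(f);H=hsv(f)
red=((H[...,0]<6)|(H[...,0]>174))&(H[...,1]>150)&(H[...,2]>60)&(f["depth"]>0)
p=P[red]; print(len(p),np.percentile(p[:,2],[2,50,98]))
top=p[p[:,2]>np.percentile(p[:,2],98)-.006]
print(cv2.minAreaRect((top[:,:2]*1000).astype(np.float32)))
E
```

```text
t: 3.62
ee_pos: [0.5197, -0.142, 0.1869]
orientation: [0.707, 0.026, -0.706, 0.027]
force: [0.6, -0.5, -0.6]
opening: 0.544
t: 4.28
ee_pos: [0.4795, -0.3393, 0.1863]
orientation: [0.707, 0.03, -0.706, 0.03]
force: [-0.2, -0.3, -0.1]
opening: 0.437
t 4.28 pos mm [ 479.5 -339.3  186.3] x-axis [ 0.001 -0.    -1.   ] y yaw -85.16 F [-0.2 -0.3 -0.1] T [0.006 0.013 0.017] open mm 40.2 q7 -0.98
 shift cm tool axes [10.93  0.03 -0.07]
 yaw change 0.3  -> turn about tool x -0.3
 tilt fix rotvec tool deg [ 0.   -0.03 -0.02]
1463 [0.10062507 0.10351327 0.10480468]
((480.56005859375, -339.7194519042969), (69.07489013671875, 13.848268508911133), 5.368349552154541)
```

View pics/wk2.png

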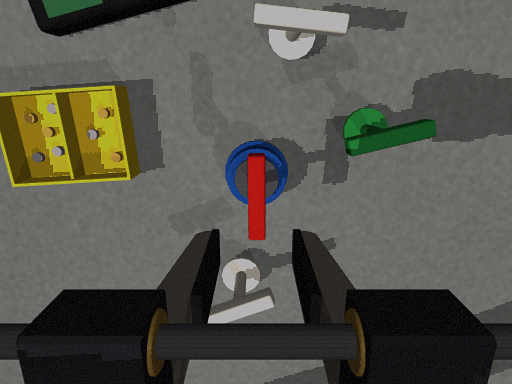

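The bar at (257,195) sits between the fingers, at the same position as before, so I'm descending and gripping.

```bash
python3 -m handwheel '[3,0,-0.1,0,0,0,4, 3,0,0,-0.3,0,0,4, 3,0,0,0,0,0,4, 1.4,0,0,0,0,0,4, 0.5,0,0,0,0,0,4, 0,0,0,0,0,0,4, 0,0,0,0,0,0,4]' 20
python3 - <<'E'
from h import *
rows_to([.4803,-.3396,.077],95.2)
E
```

```text
t: 4.92
ee_pos: [0.4827, -0.337, 0.0776]
orientation: [0.707, 0.033, -0.706, 0.034]
force: [0.1, -0.0, -0.5]
opening: 0.439
t 4.92 pos mm [ 482.7 -337.    77.6] x-axis [ 0.001 -0.    -1.   ] y yaw -84.55 F [ 0.1 -0.  -0.5] T [ 0.059 -0.007 -0.03 ] open mm 40.4 q7 -1.00
 shift cm tool axes [0.06 0.24 0.26]
 yaw change -0.2  -> turn about tool x 0.2
 tilt fix rotvec tool deg [ 0.   -0.07 -0.03]
```

```bash
python3 -m handwheel '[0,0,0,0,0,0,4]'
python3 - <<'E'
from h import *
rows_to([.4803,-.3396,.077],95.2)
f=grab("wrist"); cv2.imwrite("pics/wk3.png",f["img"][:,:,::-1])
E
```

```text
t: 5.0
ee_pos: [0.4829, -0.3377, 0.0782]
orientation: [0.707, 0.033, -0.705, 0.034]
force: [0.7, 0.5, -0.4]
opening: 0.437
t 5.00 pos mm [ 482.9 -337.7   78.2] x-axis [ 0.002 -0.001 -1.   ] y yaw -84.59 F [ 0.7  0.5 -0.4] T [0.058 0.032 0.062] open mm 40.2 q7 -1.00
 shift cm tool axes [0.12 0.16 0.28]
 yaw change -0.2  -> turn about tool x 0.2
 tilt fix rotvec tool deg [ 0.   -0.13 -0.09]
```

View pics/wk3.png

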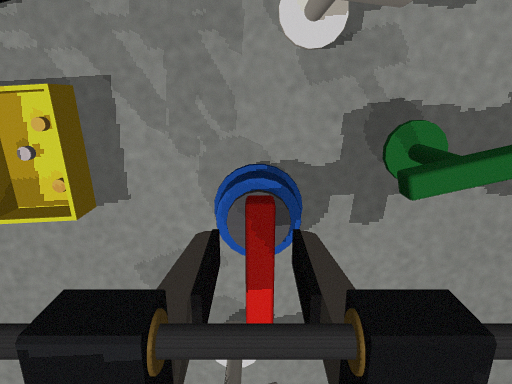

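The bar at x=261 is about 2 mm to one side of the finger midline at x=256, which agrees with the pose reading. I'll correct that and close.

```bash
python3 -m handwheel '[0.1,0.18,0.25,0.2,0,0,4, 0,0,0,0,0,0,3, 0,0,0,0,0,0,1.3, 0,0,0,0,0,0,0.8,0,0,0,0,0,0,0.6,0,0,0,0,0,0,0.6,0,0,0,0,0,0,0.6]' 20
python3 - <<'E'
from h import *
rows_to([.4803,-.3396,.077],95.2)
f=grab("wrist"); cv2.imwrite("pics/wk4.png",f["img"][:,:,::-1])
E
```

```text
t: 5.63
ee_pos: [0.4794, -0.3398, 0.0757]
orientation: [0.706, 0.032, -0.706, 0.032]
force: [0.2, -0.3, 1.0]
opening: 0.152
t 5.63 pos mm [ 479.4 -339.8   75.7] x-axis [ 0. -0. -1.] y yaw -84.84 F [ 0.2 -0.3  1. ] T [ 0.011 -0.004 -0.034] open mm 14.0 q7 -1.00
 shift cm tool axes [-0.13 -0.01 -0.1 ]
 yaw change 0.0  -> turn about tool x -0.0
 tilt fix rotvec tool deg [ 0.   -0.   -0.01]
```

View pics/wk4.png

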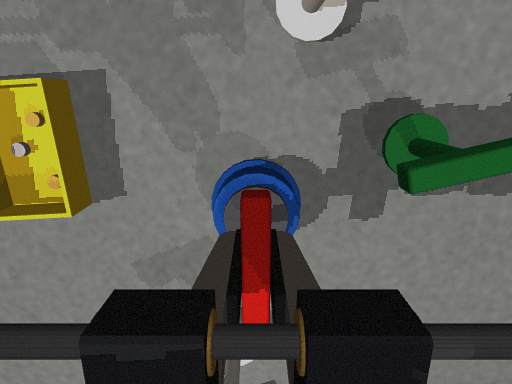

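It grips at 14.0 mm, the width of the bar. I'm setting the full grip, lifting and turning towards the slot.

```bash
python3 -m handwheel '[0,0,0,0,0,0,0.6, 0,0,0,0,0,0,0.6, -1,0,0,0,0,0,0.6, -2,0,0,0,0,0,0.6, -2.5,0,0,0,0,0,0.6, -2.5,0,0,-6.9,0,0,0.6, -2.5,0,0,-6.9,0,0,0.6, 0,0,0,-6.9,0,0,0.6]' 60
python3 -m handwheel '[0,0,0,-6.9,0,0,0.6, 0,0,0,-6.9,0,0,0.6, 0,0,0,-6.9,0,0,0.6, 0,0,0,-6.9,0,0,0.6, 0,0,0,-6.9,0,0,0.6, 0,0,0,-6.9,0,0,0.6, 0,0,0,-6.9,0,0,0.6, 0,0,0,-6.9,0,0,0.6]'
python3 -m handwheel '[0,0,0,-6.9,0,0,0.6, 0,0,0,-6.9,0,0,0.6, 0,0,0,-6.9,0,0,0.6, 0,0,0,-6.6,0,0,0.6, 0,0,0,0,0,0,0.6, 0,0,0,0,0,0,0.6]'
python3 - <<'E'
from h import *
rows_to([.585,.169,.185],18.4)
f=grab("wrist"); cv2.imwrite("pics/wk5.png",f["img"][:,:,::-1])
E
```

```text
t: 6.35
ee_pos: [0.4819, -0.341, 0.1863]
orientation: [0.691, 0.158, -0.687, 0.163]
force: [0.8, -0.2, -0.8]
opening: 0.152
t: 7.02
ee_pos: [0.479, -0.3395, 0.1809]
orientation: [-0.536, -0.461, 0.536, -0.461]
force: [-0.2, 0.1, -0.7]
opening: 0.143
t: 7.52
ee_pos: [0.479, -0.3397, 0.1807]
orientation: [0.415, 0.573, -0.415, 0.573]
force: [-0.3, 0.8, -2.1]
opening: 0.145
t 7.52 pos mm [ 479.  -339.7  180.7] x-axis [-0.  0. -1.] y yaw 18.16 F [-0.3  0.8 -2.1] T [-0.058 -0.136 -0.002] open mm 13.4 q7 0.66
 shift cm tool axes [ -0.42  25.93 -45.03]
 yaw change 0.2  -> turn about tool x -0.2
 tilt fix rotvec tool deg [ 0.   -0.01  0.01]
```

View pics/wk5.png

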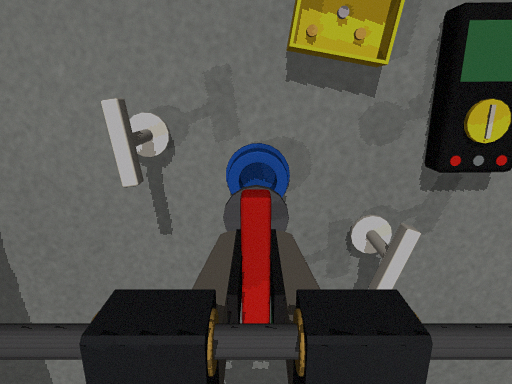

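The key is held and the holder now stands empty at (258,170). I'll measure its hole now for putting the key back.

```bash
cat > hold.py <<'E'
from h import *
def rim(f):
    P=cloud(f);H=hsv(f);ok=f["depth"]>0
    b=(abs(H[...,0].astype(int)-112)<14)&(H[...,1]>120)&ok&(np.hypot(P[...,0]-.48,P[...,1]+.339)<.05)
    top=b&(P[...,2]>.026)&(P[...,2]<.035)
    q=P[top][:,:2]*1000
    from scipy.optimize import least_squares
    # centre so that the points lie between radii 18.5 and 30
    def res(c):
        r=np.hypot(*(q-c).T); return np.maximum(r-30,0)+np.maximum(18.5-r,0)
    s=least_squares(res,q.mean(0),loss="soft_l1"); 
    print(f["n"],"rim n",len(q),"z",np.median(P[top][:,2]).round(4),"centre",s.x.round(1),"enclosing",cv2.minEnclosingCircle(q.astype(np.float32)))
for n in ["wrist","scene","side"]: rim(grab(n))
E
python3 hold.py
```

```text
wrist rim n 1169 z 0.0294 centre [ 480.  -339.8] enclosing ((479.90509033203125, -339.5702209472656), 29.835376739501953)
scene rim n 365 z 0.0285 centre [ 482.4 -339.9] enclosing ((482.241943359375, -340.84912109375), 30.94614028930664)
side rim n 119 z 0.0295 centre [ 480.  -338.6] enclosing ((480.85662841796875, -337.1790771484375), 30.154863357543945)
```

```bash
python3 -m handwheel '[0,2,-3.4,0,0,0,0.6, 0,2,-3.4,0,0,0,0.6, 0,2,-3.4,0,0,0,0.6, 0,2,-3.4,0,0,0,0.6, 0,2,-3.4,0,0,0,0.6, 0,2,-3.4,0,0,0,0.6, 0,2,-3.4,0,0,0,0.6, 0,2,-3.4,0,0,0,0.6]'
python3 - <<'E'
from h import *
rows_to([.585,.169,.170],18.4)
E
```

```text
t: 8.38
ee_pos: [0.5456, -0.0293, 0.1809]
orientation: [0.414, 0.573, -0.414, 0.573]
force: [0.9, -1.1, -2.3]
opening: 0.149
t 8.38 pos mm [545.6 -29.3 180.9] x-axis [ 0.    -0.001 -1.   ] y yaw 18.28 F [ 0.9 -1.1 -2.3] T [-0.07  -0.161 -0.027] open mm 13.7 q7 0.06
 shift cm tool axes [  1.08   9.96 -17.59]
 yaw change 0.1  -> turn about tool x -0.1
 tilt fix rotvec tool deg [ 0.    0.04 -0.02]
```

```bash
python3 -m handwheel '[0,2,-3.5,0,0,0,0.6, 0,2,-3.5,0,0,0,0.6, 0,2,-3.5,0,0,0,0.6, 0,2,-3.5,0,0,0,0.6, 0,2,-3.5,0,0,0,0.6, 1,0,0,0,0,0,0.6, 0,0,0,0,0,0,0.6, 0,0,0,0,0,0,0.6]'
cat > kp.py <<'E'
from h import *
import sys
tag=sys.argv[1]
p,R=rows_to([.585,.169,.115],18.4)
for n in ["wrist","scene","side"]:
    f=grab(n);P=cloud(f);H=hsv(f);ok=f["depth"]>0
    near=np.hypot(P[...,0]-p[0],P[...,1]-p[1])<.07
    red=((H[...,0]<6)|(H[...,0]>174))&(H[...,1]>150)&(H[...,2]>60)&ok&near
    q=P[red]; top=q[q[:,2]>np.percentile(q[:,2],97)-.007]; r=cv2.minAreaRect((top[:,:2]*1000).astype(np.float32))
    print(n,"red",red.sum(),"z97",np.percentile(q[:,2],97).round(4),"rect",np.round(r[0],1),np.round(r[1],1),round(r[2],1))
    col=ok&(np.hypot(P[...,0]-p[0],P[...,1]-p[1])<.03)&(H[...,1]<70)&(P[...,2]<p[2]-.032)&(P[...,2]>p[2]-.052)
    c=P[col]; 
    if len(c): print("   collar",len(c),"z",np.percentile(c[:,2],[5,50,95]).round(4),"circ",cv2.minEnclosingCircle((c[:,:2]*1000).astype(np.float32)))
    u,v=proj(f,p-[0,0,.04])[0].astype(int); x0=max(0,min(u-50,412));y0=max(0,min(v-40,304))
    if n=="wrist": a=[cv2.resize(f["img"][:,:,::-1],(400,300))]
    else: a.append(cv2.resize(f["img"][y0:y0+75,x0:x0+100,::-1],(400,300),interpolation=cv2.INTER_CUBIC))
cv2.imwrite(f"pics/{tag}.png",np.vstack([np.hstack(a[1:]),np.hstack([a[0],a[0]*0])]))
E
python3 kp.py k1
```

```text
t: 9.05
ee_pos: [0.5847, 0.1661, 0.1698]
orientation: [0.413, 0.574, -0.415, 0.573]
force: [-0.8, -1.3, -1.6]
opening: 0.147
t 9.05 pos mm [584.7 166.1 169.8] x-axis [-0.002 -0.001 -1.   ] y yaw 18.36 F [-0.8 -1.3 -1.6] T [-0.067 -0.151  0.017] open mm 13.5 q7 -0.30
 shift cm tool axes [ 5.48  0.13 -0.27]
 yaw change 0.0  -> turn about tool x -0.0
 tilt fix rotvec tool deg [0.   0.04 0.11]
wrist red 3847 z97 0.1987 rect [582.7 169.7] [13.7 66.6] 18.6
   collar 1195 z [0.1279 0.1296 0.1307] circ ((583.1121826171875, 167.98806762695312), 21.836271286010742)
scene red 114 z97 0.1982 rect [585.8 163.5] [14.4 69. ] 20.3
   collar 155 z [0.1243 0.1289 0.1348] circ ((586.0438842773438, 165.18902587890625), 22.48918914794922)
side red 218 z97 0.2008 rect [583.6 166.4] [13.9 70.5] 18.6
   collar 276 z [0.1275 0.1308 0.1332] circ ((583.3101806640625, 166.26922607421875), 22.740026473999023)
```

View pics/k1.png

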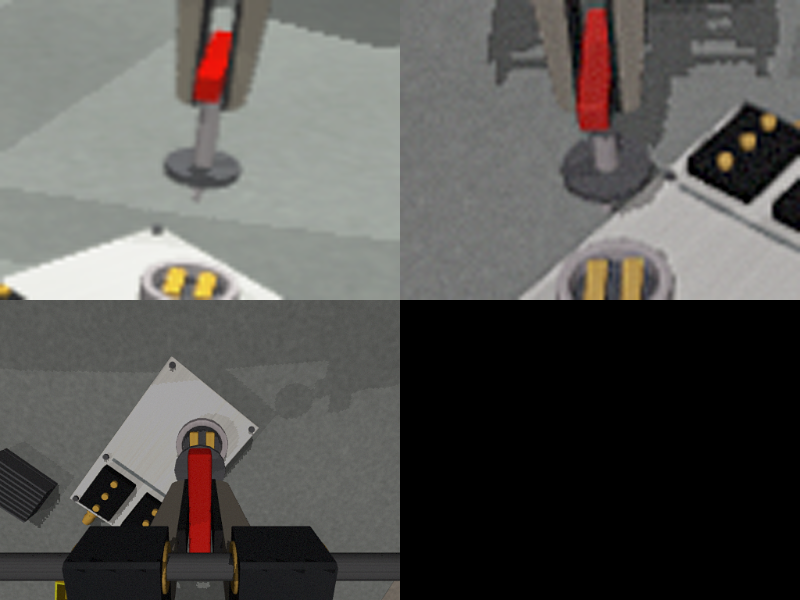

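The key hangs upright in the fingers, and the lugs are visible just ahead of the collar at (203,440). All the cameras put the key about 1.5 mm to one side across the slot and about 2 mm off along it. I'll correct that, go lower and compare again.

```bash
python3 -m handwheel '[2,0.14,-0.2,0,0,0,0.6, 1.5,0,0,0,0,0,0.6, 0,0,0,0,0,0,0.6, 0,0,0,0,0,0,0.6]'
cat > rel.py <<'E'
from h import *
p,R=rows_to([.585,.169,.101],18.4)
for n in ["wrist","scene","side"]:
    f=grab(n);P=cloud(f);H=hsv(f);ok=f["depth"]>0
    T=(P-p)@R*1000   # tool frame mm
    red=((H[...,0]<6)|(H[...,0]>174))&(H[...,1]>150)&(H[...,2]>60)&ok&(np.hypot(T[...,1],T[...,2])<60)
    q=T[red]; top=q[q[:,0]<np.percentile(q[:,0],3)+6]; r=cv2.minAreaRect(top[:,1:].astype(np.float32)); print(n,"bar y,z",np.round(r[0],1),np.round(r[1],1),round(r[2],1))
    col=ok&(np.hypot(T[...,1],T[...,2])<28)&(H[...,1]<70)&(T[...,0]>32)&(T[...,0]<52)
    c=T[col]
    if len(c)>50: (y,z),rad=cv2.minEnclosingCircle(c[:,1:].astype(np.float32)); print("  collar y,z %.1f %.1f r %.1f x %.1f"%(y,z,rad,np.median(c[:,0])))
    br=(abs(H[...,0].astype(int)-22)<10)&(H[...,1]>110)&(H[...,2]>90)&ok&(P[...,2]>.046)&(P[...,2]<.058)&(np.hypot(P[...,0]-.585,P[...,1]-.169)<.035)
    nn,l,st,c=cv2.connectedComponentsWithStats(br.astype(np.uint8))
    for i in range(1,nn):
        if st[i,4]>12:
            q=T[l==i]; print("  lug",st[i,4],"y range",np.percentile(q[:,1],[2,98]).round(1),"z range",np.percentile(q[:,2],[2,98]).round(1))
E
python3 rel.py; python3 kp.py k2 >/dev/null
```

```text
t: 9.53
ee_pos: [0.5859, 0.1674, 0.1355]
orientation: [0.414, 0.573, -0.415, 0.573]
force: [0.0, -0.6, -1.3]
opening: 0.146
t 9.53 pos mm [585.9 167.4 135.5] x-axis [-0.001 -0.001 -1.   ] y yaw 18.25 F [ 0.  -0.6 -1.3] T [-0.034 -0.111  0.027] open mm 13.4 q7 -0.33
 shift cm tool axes [ 3.45 -0.03 -0.18]
 yaw change 0.2  -> turn about tool x -0.2
 tilt fix rotvec tool deg [0.   0.02 0.07]
wrist bar y,z [-0.8 -4.2] [66.2 13.6] 89.8
  collar y,z -0.8 -2.3 r 21.8 x 40.2
  lug 94 y range [-13.8  -5.2] z range [-17.1 -11.1]
  lug 104 y range [ 4.2 13.7] z range [-17.   -9.8]
scene bar y,z [-0.2  1. ] [69.6 14.7] 86.3
  collar y,z 1.4 -1.4 r 23.0 x 40.6
  lug 29 y range [-13.   -3.2] z range [-15.9  14.7]
  lug 29 y range [ 6.2 15.3] z range [-15.   13.5]
side bar y,z [-0.3 -3.5] [68.4 14. ] 89.1
  collar y,z 0.6 -2.0 r 22.7 x 38.7
  lug 57 y range [-14.9  -5.5] z range [-17.3  11.5]
  lug 57 y range [ 3.7 13. ] z range [-16.2  10.1]
```

View pics/k2.png

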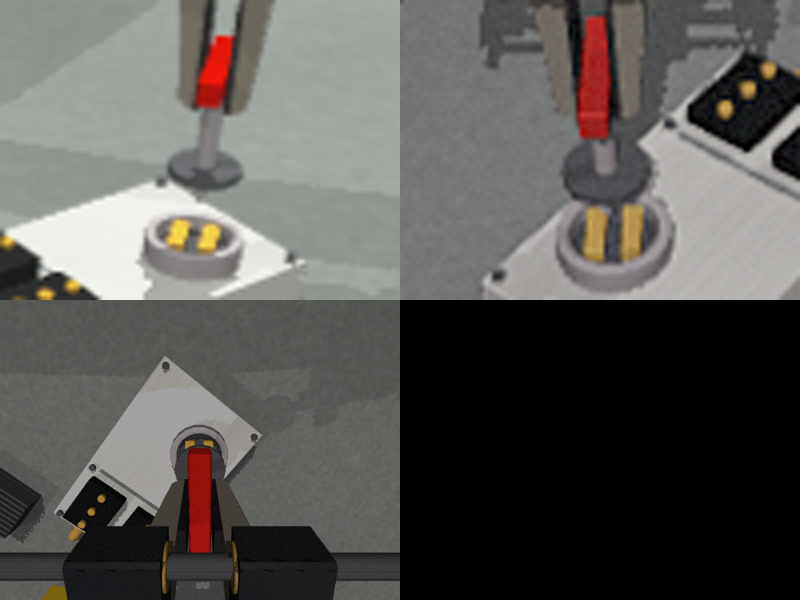

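Across the slot the key axis and slot mid agree within about 1 mm: wrist -0.8 vs -0.5, scene 1.4 vs 1.5, side 0.6 vs -0.9. Along the slot they also agree to about 1 mm. The floor should be reached at TCP z of about 100 mm, so I'm descending and watching the force.

```bash
python3 -m handwheel '[1.2,0,0,0,0,0,0.6, 0.8,0,0,0,0,0,0.6, 0.4,0,0,0,0,0,0.6, 0.3,0,0,0,0,0,0.6, 0,0,0,0,0,0,0.6, 0,0,0,0,0,0,0.6]'
python3 rel.py
```

```text
t: 10.33
ee_pos: [0.5858, 0.1689, 0.1082]
orientation: [0.414, 0.574, -0.414, 0.573]
force: [0.2, 0.3, -1.5]
opening: 0.145
t 10.33 pos mm [585.8 168.9 108.2] x-axis [-0.001 -0.    -1.   ] y yaw 18.37 F [ 0.2  0.3 -1.5] T [-0.036 -0.08   0.019] open mm 13.3 q7 -0.34
 shift cm tool axes [ 0.72 -0.07 -0.03]
 yaw change 0.0  -> turn about tool x -0.0
 tilt fix rotvec tool deg [ 0.   -0.01  0.04]
wrist bar y,z [-0.8 -4. ] [66.6 13.5] 89.9
  collar y,z -0.8 -2.2 r 21.9 x 40.1
scene bar y,z [ 0.8 -1. ] [14.4 70.6] 1.2
  collar y,z 0.2 0.5 r 23.4 x 40.7
  lug 19 y range [-12.8  -4.2] z range [-5.3 17.5]
  lug 22 y range [ 5.8 14.9] z range [-5.2 16.4]
side bar y,z [-0.9 -3.5] [69.2 14.2] 89.9
  collar y,z -1.1 -1.7 r 22.4 x 39.3
  lug 15 y range [-13.6  -5.6] z range [-14.7  -7.5]
  lug 16 y range [ 4.2 12.6] z range [-15.3  -8.9]
```

```bash
python3 -m handwheel '[0.2,0,0,0,0,0,0.6, 0.2,0,0,0,0,0,0.6, 0,0,0,0,0,0,0.6]'; python3 -m handwheel '[0.2,0,0,0,0,0,0.6, 0.2,0,0,0,0,0,0.6, 0,0,0,0,0,0,0.6]'
python3 rel.py
```

```text
t: 10.73
ee_pos: [0.5858, 0.1686, 0.1042]
orientation: [0.414, 0.573, -0.414, 0.573]
force: [0.4, 0.4, -1.5]
opening: 0.143
t: 10.98
ee_pos: [0.5857, 0.1687, 0.1001]
orientation: [0.414, 0.574, -0.414, 0.573]
force: [0.0, -0.4, -2.3]
opening: 0.149
t 10.98 pos mm [585.7 168.7 100.1] x-axis [-0.001 -0.    -1.   ] y yaw 18.36 F [ 0.  -0.4 -2.3] T [-0.045 -0.093 -0.021] open mm 13.7 q7 -0.35
 shift cm tool axes [-0.09 -0.05 -0.05]
 yaw change 0.0  -> turn about tool x -0.0
 tilt fix rotvec tool deg [0.   0.   0.04]
wrist bar y,z [-0.8 -4. ] [66.5 13.6] 89.7
  collar y,z 0.0 -0.2 r 28.0 x 41.5
scene bar y,z [-0.7  1.1] [70.9 15.1] 84.9
  collar y,z 0.3 1.1 r 27.3 x 41.4
side bar y,z [-1.2 -2.8] [71.2 13.7] 89.7
  collar y,z -0.1 -0.1 r 28.0 x 40.2
```

```bash
python3 -m handwheel '[0.05,0,0,0,0,0,0.6, 0,0,0,0,0,0,0.6]'; python3 -m handwheel '[0.05,0,0,0,0,0,0.6, 0,0,0,0,0,0,0.6]'; python3 kp.py k3
```

```text
t: 11.3
ee_pos: [0.586, 0.1688, 0.1001]
orientation: [0.414, 0.573, -0.414, 0.573]
force: [0.6, 0.3, -1.8]
opening: 0.145
t: 11.47
ee_pos: [0.586, 0.1688, 0.0995]
orientation: [0.414, 0.573, -0.414, 0.573]
force: [-0.3, 0.6, -1.8]
opening: 0.148
t 11.47 pos mm [586.  168.8  99.5] x-axis [ 0. -0. -1.] y yaw 18.36 F [-0.3  0.6 -1.8] T [-0.065 -0.141  0.012] open mm 13.6 q7 -0.35
 shift cm tool axes [-1.55 -0.09 -0.05]
 yaw change 0.0  -> turn about tool x -0.0
 tilt fix rotvec tool deg [ 0.  0. -0.]
wrist red 3840 z97 0.1285 rect [583.9 172.3] [13.6 66.5] 18.6
   collar 2671 z [0.0494 0.0514 0.0602] circ ((585.22705078125, 169.28929138183594), 29.548885345458984)
scene red 116 z97 0.1286 rect [585.  169.1] [14.6 71.7] 22.1
   collar 212 z [0.0481 0.0574 0.0618] circ ((586.9090576171875, 168.60850524902344), 29.46568489074707)
side red 211 z97 0.13 rect [583.9 170.4] [13.9 71.2] 18.7
   collar 412 z [0.0493 0.0586 0.0618] circ ((584.9580688476562, 168.91751098632812), 29.689970016479492)
```

View pics/k3.png

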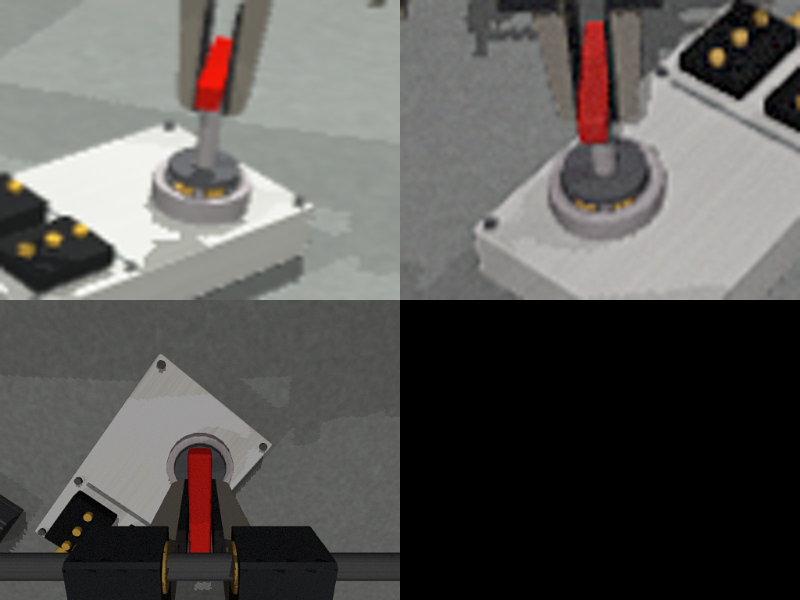

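Both outside views show the blade down in the slot, with the collar just above the boss rim. The bar top is at 128.5 mm, which puts the key's lower edge about 0.5 mm above the slot floor. I'll turn clockwise now, in steps, watching the torque.

```bash
cat > tq.py <<'E'
from h import *
T=[];F=[]
for i in range(4):
    s=status.get_state();T.append(s["torque"]);F.append(s["force"])
    if i<3: optics.grab_frame("side")
R=Rot.from_quat(s["orientation"]).as_matrix()
print("t %.2f yaw %.2f q7 %.2f z %.1f xy %s T %s (sd %.3f) F %s"%(s["t"],np.degrees(np.arctan2(R[1,1],R[0,1])),s["q"][6],s["ee_pos"][2]*1000,np.round(np.array(s["ee_pos"][:2])*1000,1),np.mean(T,0).round(3),np.std(T,0)[2],np.mean(F,0).round(1)))
E
python3 tq.py
python3 -m handwheel '[0,0,0,4,0,0,0.6, 0,0,0,4,0,0,0.6, 0,0,0,4,0,0,0.6,0,0,0,0,0,0,0.6]'>/dev/null; python3 tq.py
```

```text
t 11.77 yaw 18.36 q7 -0.35 z 99.6 xy [585.9 168.8] T [-0.048 -0.114 -0.017] (sd 0.024) F [-0.1 -0.  -1.6]
t 12.25 yaw 6.47 q7 -0.53 z 99.6 xy [585.9 168.8] T [-0.073 -0.071 -0.009] (sd 0.014) F [-0.5 -0.2 -1.4]
```

```bash
for i in 1 2; do python3 -m handwheel '[0,0,0,3,0,0,0.6, 0,0,0,3,0,0,0.6, 0,0,0,0,0,0,0.6]'>/dev/null; python3 tq.py; done; python3 rel.py
```

```text
t 12.65 yaw 0.48 q7 -0.62 z 99.5 xy [585.9 168.8] T [-0.011 -0.031  0.007] (sd 0.022) F [-0.1 -0.1 -1.7]
t 13.05 yaw -5.52 q7 -0.71 z 99.5 xy [585.9 168.8] T [-0.079 -0.023  0.025] (sd 0.012) F [-0.4  0.3 -1.7]
t 13.05 pos mm [585.9 168.8  99.5] x-axis [-0. -0. -1.] y yaw -5.52 F [-0.3 -0.  -1.8] T [-0.101  0.008  0.029] open mm 13.6 q7 -0.71
 shift cm tool axes [-0.15 -0.09 -0.01]
 yaw change 23.9  -> turn about tool x -23.9
 tilt fix rotvec tool deg [0.   0.   0.01]
wrist bar y,z [-0.9 -3.8] [66.3 13.8] 89.6
  collar y,z -0.0 -0.0 r 28.0 x 42.2
scene bar y,z [ 0.6 11. ] [52.6 15.4] 81.1
  collar y,z 0.2 -0.2 r 27.7 x 41.8
side bar y,z [ -1.5 -13.4] [46.1 14. ] 87.3
  collar y,z -0.0 -0.0 r 28.0 x 40.5
```

```bash
for i in 1 2; do python3 -m handwheel '[0,0,0,3,0,0,0.6, 0,0,0,3,0,0,0.6, 0,0,0,0,0,0,0.6]'>/dev/null; python3 tq.py; done; python3 kp.py k4 >/dev/null
```

```text
t 13.60 yaw -11.54 q7 -0.80 z 99.5 xy [585.9 168.8] T [-0.029  0.03   0.028] (sd 0.016) F [-0.4  0.5 -1.6]
t 14.00 yaw -17.53 q7 -0.89 z 99.5 xy [585.9 168.8] T [-0.016  0.08   0.039] (sd 0.026) F [-0.8  0.1 -1.8]
```

View pics/k4.png

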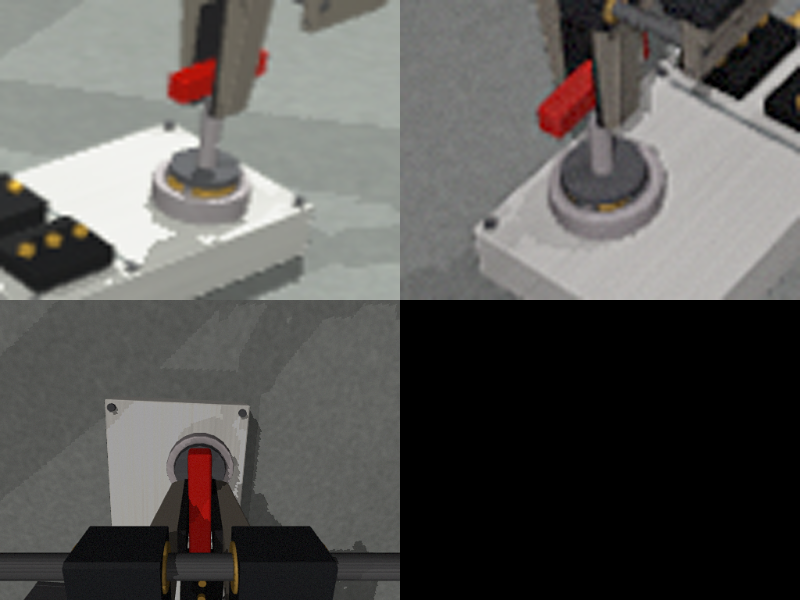

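The side and scene views show the lugs turning with the key. Torque is still at the free-running level, so I'm continuing in small steps.

```bash
for i in 1 2 3; do python3 -m handwheel '[0,0,0,2,0,0,0.6, 0,0,0,2,0,0,0.6, 0,0,0,0,0,0,0.6]'>/dev/null; python3 tq.py; done
```

```text
t 14.55 yaw -21.57 q7 -0.95 z 99.5 xy [585.9 168.8] T [0.043 0.07  0.028] (sd 0.032) F [-0.7  0.4 -1.2]
t 14.95 yaw -25.56 q7 -1.01 z 99.5 xy [585.9 168.9] T [0.035 0.071 0.042] (sd 0.024) F [-0.1  0.5 -2.1]
t 15.35 yaw -29.56 q7 -1.07 z 99.5 xy [585.9 168.8] T [0.028 0.105 0.019] (sd 0.004) F [-0.4  0.6 -1.9]
```

```bash
for i in 1 2 3; do python3 -m handwheel '[0,0,0,2,0,0,0.6, 0,0,0,2,0,0,0.6, 0,0,0,0,0,0,0.6]'>/dev/null; python3 tq.py; done
```

```text
t 15.75 yaw -33.56 q7 -1.13 z 99.6 xy [585.9 168.8] T [0.073 0.122 0.059] (sd 0.028) F [-0.7  0.3 -2.1]
t 16.15 yaw -37.56 q7 -1.19 z 99.5 xy [585.9 168.9] T [0.087 0.116 0.046] (sd 0.016) F [-0.4 -0.  -1.7]
t 16.55 yaw -41.56 q7 -1.25 z 99.5 xy [585.9 168.8] T [0.11  0.116 0.016] (sd 0.012) F [-0.3  0.1 -1.9]
```

```bash
for i in 1 2; do python3 -m handwheel '[0,0,0,2,0,0,0.6, 0,0,0,2,0,0,0.6, 0,0,0,0,0,0,0.6]'>/dev/null; python3 tq.py; done; python3 rel.py
```

```text
t 16.95 yaw -45.56 q7 -1.31 z 99.6 xy [585.9 168.9] T [0.126 0.109 0.023] (sd 0.016) F [-0.5  0.6 -2.1]
t 17.35 yaw -49.56 q7 -1.37 z 99.6 xy [586.  168.8] T [0.138 0.144 0.024] (sd 0.015) F [-0.7  0.6 -1.5]
t 17.35 pos mm [586.  168.8  99.6] x-axis [-0.  0. -1.] y yaw -49.56 F [-0.   0.2 -1.3] T [0.16  0.15  0.004] open mm 13.4 q7 -1.37
 shift cm tool axes [-0.14 -0.08  0.06]
 yaw change 68.0  -> turn about tool x -68.0
 tilt fix rotvec tool deg [0. 0. 0.]
wrist bar y,z [-0.6 -3.1] [66.3 13.7] 89.4
  collar y,z -0.0 -0.1 r 28.0 x 43.7
scene bar y,z [ 7.3 -0.3] [31.9 67.4] 9.8
  collar y,z 1.0 0.5 r 27.5 x 41.8
side bar y,z [ -1.2 -22.7] [12.7 25.3] 0.8
  collar y,z 0.1 0.1 r 27.9 x 40.5
```

```bash
python3 kp.py k5
```

```text
t 17.50 pos mm [586.  168.8  99.5] x-axis [-0.  0. -1.] y yaw -49.6 F [-1.1  0.7 -1.5] T [0.185 0.173 0.068] open mm 13.4 q7 -1.37
 shift cm tool axes [-1.55 -0.08  0.06]
 yaw change 68.0  -> turn about tool x -68.0
 tilt fix rotvec tool deg [ 0. -0.  0.]
wrist red 3830 z97 0.1285 rect [587.9 171.2] [66.4 13.7] 40.9
   collar 2729 z [0.0493 0.0513 0.0602] circ ((585.7979125976562, 169.10919189453125), 29.63018226623535)
scene red 143 z97 0.1275 rect [592.1 162.5] [66.7 30.6] 37.9
   collar 207 z [0.0485 0.0577 0.0626] circ ((587.0485229492188, 167.74270629882812), 28.790868759155273)
side red 123 z97 0.1293 rect [601.9 185.1] [24.7 13.5] 38.8
   collar 410 z [0.0494 0.059  0.0621] circ ((585.8880004882812, 168.93331909179688), 29.87143325805664)
```

View pics/k5.png

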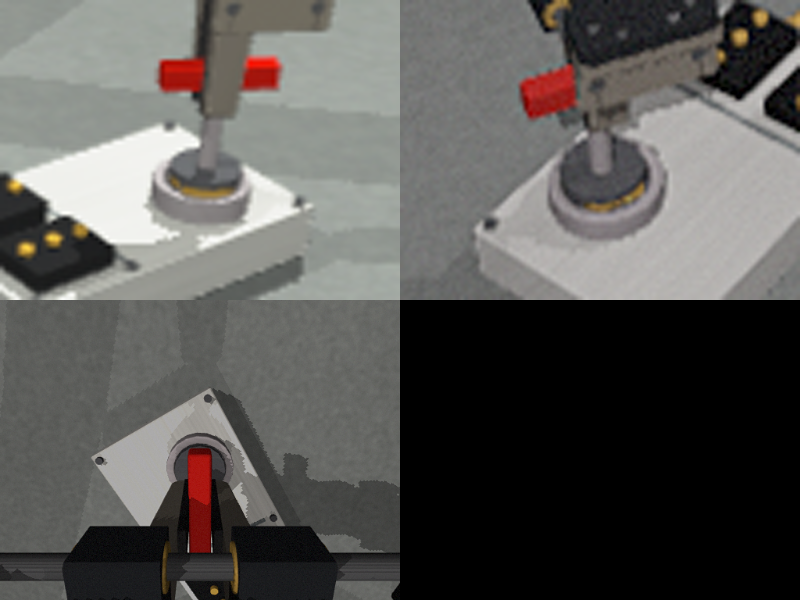

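The lugs have followed the key: in the scene view they now lie parallel to the bar. The key is still at the same depth. Any bite should come soon, so I'm using finer steps.

```bash
for i in 1 2 3; do python3 -m handwheel '[0,0,0,1.5,0,0,0.6, 0,0,0,1.5,0,0,0.6, 0,0,0,0,0,0,0.6]'>/dev/null; python3 tq.py; done
```

```text
t 18.05 yaw -52.63 q7 -1.42 z 99.5 xy [585.9 168.8] T [0.187 0.165 0.108] (sd 0.036) F [-0.2  1.  -1.9]
t 18.45 yaw -55.63 q7 -1.46 z 99.6 xy [585.9 168.8] T [0.205 0.156 0.152] (sd 0.010) F [-0.6  1.1 -1.8]
t 18.85 yaw -58.63 q7 -1.51 z 99.6 xy [586.  168.8] T [0.22  0.162 0.243] (sd 0.027) F [-0.5  1.  -1.7]
```

The taper has bitten: torque is rising as specified, at 0.24 N m now with about a -0.02 bias.

```bash
for i in 1 2; do python3 -m handwheel '[0,0,0,1.5,0,0,0.6, 0,0,0,1.5,0,0,0.6, 0,0,0,0,0,0,0.6]'>/dev/null; python3 tq.py; done
```

```text
t 19.25 yaw -61.63 q7 -1.55 z 99.5 xy [585.9 168.8] T [0.228 0.171 0.256] (sd 0.021) F [-0.6  0.9 -2.1]
t 19.65 yaw -64.63 q7 -1.60 z 99.5 xy [585.9 168.8] T [0.27  0.187 0.309] (sd 0.023) F [-0.7  0.5 -2. ]
```

```bash
for i in 1 2; do python3 -m handwheel '[0,0,0,1,0,0,0.6, 0,0,0,1,0,0,0.6, 0,0,0,0,0,0,0.6]'>/dev/null; python3 tq.py; done; python3 tq.py
```

```text
t 20.05 yaw -66.63 q7 -1.63 z 99.5 xy [585.9 168.9] T [0.262 0.193 0.357] (sd 0.009) F [-0.9  1.  -2.1]
t 20.45 yaw -68.64 q7 -1.66 z 99.6 xy [586.  168.8] T [0.303 0.165 0.35 ] (sd 0.006) F [-0.3  1.1 -1.9]
t 20.60 yaw -68.64 q7 -1.66 z 99.6 xy [586.  168.8] T [0.289 0.184 0.366] (sd 0.015) F [-0.5  0.8 -2.1]
```

Torque reads about 0.36. The slope is 0.016 per degree where 0.021 is specified, so I'll check from the bar's yaw how much the grip has twisted.

```bash
cat > baryaw.py <<'E'
from h import *
s=status.get_state();p=np.array(s["ee_pos"]);R=Rot.from_quat(s["orientation"]).as_matrix()
f=grab("wrist");P=cloud(f);H=hsv(f);T=(P-p)@R*1000
red=((H[...,0]<6)|(H[...,0]>174))&(H[...,1]>150)&(H[...,2]>60)&(f["depth"]>0)&(np.hypot(T[...,1],T[...,2])<60)
q=T[red]; top=q[q[:,0]<np.percentile(q[:,0],3)+6][:,1:]
# mid line: per z bin, mean of y extremes
b=np.arange(-40,30,2.); zz=[];yy=[]
for lo in b:
    m=(top[:,1]>=lo)&(top[:,1]<lo+2)
    if m.sum()>20:
        a=np.percentile(top[m,0],[3,97]); 
        if a[1]-a[0]>11: zz.append(lo+1); yy.append(a.mean())
k=np.polyfit(zz,yy,1); print("bar tilt in tool deg %.2f"%np.degrees(np.arctan(k[0])),"n",len(zz),"z",min(zz),max(zz),"resid",np.std(np.array(yy)-np.polyval(k,zz)).round(2),"y0",k[1].round(2))
r=cv2.minAreaRect(top.astype(np.float32));print(np.round(r[0],1),np.round(r[1],1),r[2])
E
python3 baryaw.py; python3 baryaw.py
```

```text
bar tilt in tool deg 0.89 n 33 z -35.0 29.0 resid 0.12 y0 -0.34
[-0.5 -2.8] [66.4 13.6] 88.84943389892578
bar tilt in tool deg 0.90 n 33 z -35.0 29.0 resid 0.16 y0 -0.32
[-0.4 -2.9] [66.3 13.6] 88.9480209350586
```

The grip has twisted by only about 0.5–1°. The key has therefore turned about 15–17° past the bite, and the rule given makes that about 0.45–0.5 N m. The sensor reads 0.36–0.38 and seems to under-read: the free run showed about 0.04 where 0.06 was expected. Both values are inside the snug window, so I stop here. I'll back off within the slot's play to unload the blade, then lift.

```bash
python3 -m handwheel '[0,0,0,-1.5,0,0,0.6, 0,0,0,-1.5,0,0,0.6, 0,0,0,0,0,0,0.6]'>/dev/null; python3 tq.py
```

```text
t 21.10 yaw -65.68 q7 -1.61 z 99.6 xy [586.  168.7] T [0.323 0.185 0.014] (sd 0.021) F [-0.4  0.8 -1.8]
```

Unloaded: the torque is about 0. I'm lifting straight up.

```bash
python3 -m handwheel '[0,0,0,-1,0,0,0.6, -0.5,0,0,0,0,0,0.6, -0.7,0,0,0,0,0,0.6, -1.5,0,0,0,0,0,0.6, -2.5,0,0,0,0,0,0.6, -3,0,0,0,0,0,0.6,0,0,0,0,0,0,0.6]'; python3 kp.py k6;  python3 baryaw.py; python3 -c "
from h import *
rows_to([.480,-.3398,.18],-85)"
```

```text
t: 21.68
ee_pos: [0.5898, 0.1697, 0.1884]
orientation: [0.694, 0.155, -0.686, 0.155]
force: [1.3, 0.3, -0.5]
opening: 0.147
t 21.68 pos mm [589.8 169.7 188.4] x-axis [ 0.011  0.003 -1.   ] y yaw -64.67 F [ 1.3  0.3 -0.5] T [ 0.071 -0.129 -0.029] open mm 13.5 q7 -1.57
 shift cm tool axes [ 7.34 -0.16  0.55]
 yaw change 83.1  -> turn about tool x -83.1
 tilt fix rotvec tool deg [ 0.   -0.63 -0.12]
wrist red 3841 z97 0.2176 rect [592.1 171.3] [66.2 13.7] 25.6
   collar 1193 z [0.1469 0.1484 0.1495] circ ((591.2186889648438, 170.82205200195312), 21.843170166015625)
scene red 166 z97 0.2142 rect [591.9 164.1] [67.9 25.2] 21.0
   collar 159 z [0.1407 0.1448 0.1514] circ ((591.987548828125, 168.89857482910156), 23.127893447875977)
side red 90 z97 0.2054 rect [582.7 179.9] [68.8 16.7] 24.2
   collar 288 z [0.1403 0.1437 0.1503] circ ((586.5161743164062, 168.5869140625), 22.414403915405273)
bar tilt in tool deg 0.22 n 33 z -35.0 29.0 resid 0.15 y0 -0.34
[-0.4 -2.9] [66.3 13.7] 89.71012878417969
t 21.88 pos mm [585.5 168.2 181. ] x-axis [-0.001 -0.001 -1.   ] y yaw -64.66 F [-0.5 -0.2 -1.4] T [ 0.027 -0.003 -0.016] open mm 13.6 q7 -1.57
 shift cm tool axes [ 0.16 41.4  31.27]
 yaw change -20.3  -> turn about tool x 20.3
 tilt fix rotvec tool deg [ 0.    0.07 -0.02]
```

View pics/k6.png

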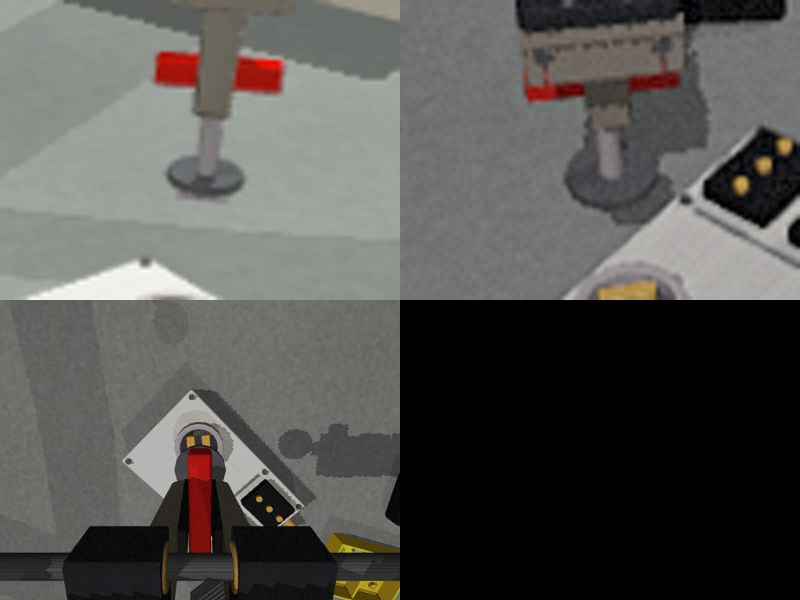

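The key is out and the lugs are visible. I'll take the slot's final yaw and then fly back.

```bash
python3 - <<'E'
from h import *
for n in ["wrist","side","scene"]:
    f=grab(n);P=cloud(f);H=hsv(f);ok=f["depth"]>0
    br=(abs(H[...,0].astype(int)-22)<10)&(H[...,1]>110)&(H[...,2]>90)&ok&(P[...,2]>.047)&(P[...,2]<.058)&(np.hypot(P[...,0]-.585,P[...,1]-.169)<.035)
    nn,l,st,c=cv2.connectedComponentsWithStats(br.astype(np.uint8))
    for i in range(1,nn):
        if st[i,4]>12: print(n,cv2.minAreaRect((P[l==i][:,:2]*1000).astype(np.float32)))
E
python3 -m handwheel '[0,3.2,2.4,0,0,0,0.6, 0,3.2,2.4,0,0,0,0.6, 0,3.2,2.4,0,0,0,0.6, 0,3.2,2.4,0,0,0,0.6, 0,3.2,2.4,0,0,0,0.6, 0,3.2,2.4,0,0,0,0.6, 0,3.2,2.4,0,0,0,0.6, 0,3.2,2.4,0,0,0,0.6]'
python3 -m handwheel '[0,3.2,2.4,0,0,0,0.6, 0,3.2,2.4,0,0,0,0.6, 0,3.2,2.4,0,0,0,0.6, 0,3.2,2.4,0,0,0,0.6, 0,3.0,2.4,0,0,0,0.6, 0,0,0,6.8,0,0,0.6, 0,0,0,6.8,0,0,0.6, 0,0,0,6.7,0,0,0.6]'
python3 -m handwheel '[0,0,0,0,0,0,0.6,0,0,0,0,0,0,0.6]'
python3 -c "
from h import *
rows_to([.480,-.3398,.18],-85)"
```

```text
wrist ((585.871337890625, 180.30636596679688), (17.44598388671875, 9.924951553344727), 30.9964542388916)
wrist ((594.6761474609375, 164.0187225341797), (18.647254943847656, 9.742149353027344), 30.36897087097168)
side ((588.81201171875, 161.59326171875), (27.579708099365234, 9.793829917907715), 28.06291961669922)
side ((580.03271484375, 176.96585083007812), (29.498992919921875, 13.628010749816895), 31.114002227783203)
scene ((586.105712890625, 168.71424865722656), (28.756399154663086, 33.273258209228516), 26.370193481445312)
t: 22.7
ee_pos: [0.521, -0.1465, 0.1809]
orientation: [-0.689, -0.155, 0.69, -0.155]
force: [0.3, -0.9, -1.0]
opening: 0.144
t: 23.37
ee_pos: [0.4803, -0.3398, 0.1804]
orientation: [-0.706, -0.029, 0.707, -0.028]
force: [-0.2, 0.2, -1.2]
opening: 0.143
t: 23.53
ee_pos: [0.4811, -0.3386, 0.1808]
orientation: [-0.706, -0.033, 0.707, -0.032]
force: [-0.3, 0.3, -1.8]
opening: 0.143
t 23.53 pos mm [ 481.1 -338.6  180.8] x-axis [-0.001  0.001 -1.   ] y yaw -84.73 F [-0.3  0.3 -1.8] T [-0.04  -0.003 -0.027] open mm 13.2 q7 -0.92
 shift cm tool axes [0.08 0.11 0.12]
 yaw change -0.3  -> turn about tool x 0.3
 tilt fix rotvec tool deg [0.   0.07 0.04]
```

The lugs now point to about 30°, so the plug has turned about 78° in all. The key is back above the holder, and I'll compare the collar with the hole.

```bash
cat > ret.py <<'E'
from h import *
from scipy.optimize import least_squares
p,R=rows_to([.480,-.3398,.0765],-85)
for n in ["wrist","scene","side"]:
    f=grab(n);P=cloud(f);H=hsv(f);ok=f["depth"]>0; T=(P-p)@R*1000
    if n=="wrist": cv2.imwrite("pics/ret%d.png"%int(p[2]*1000),f["img"][:,:,::-1])
    col=ok&(np.hypot(T[...,1],T[...,2])<28)&(H[...,1]<70)&(T[...,0]>34)&(T[...,0]<50)
    c=T[col]
    if len(c)>30: (y,z),r=cv2.minEnclosingCircle(c[:,1:].astype(np.float32)); print(n,"collar y,z %.1f %.1f r %.1f x %.1f"%(y,z,r,np.median(c[:,0])))
    b=(abs(H[...,0].astype(int)-112)<14)&(H[...,1]>120)&ok&(np.hypot(P[...,0]-.48,P[...,1]+.339)<.05)&(P[...,2]>.026)&(P[...,2]<.036)
    q=T[b][:,1:]
    if len(q)>30:
        def res(c):
            r=np.hypot(*(q-c).T); return np.maximum(r-30,0)+np.maximum(18.5-r,0)
        print(n,"  holder y,z",least_squares(res,q.mean(0),loss="soft_l1").x.round(1),"encl",np.round(cv2.minEnclosingCircle(q.astype(np.float32))[0],1),len(q))
E
python3 ret.py
```

```text
t 23.53 pos mm [ 481.1 -338.6  180.8] x-axis [-0.001  0.001 -1.   ] y yaw -84.73 F [-0.3  0.3 -1.8] T [-0.04  -0.003 -0.027] open mm 13.2 q7 -0.92
 shift cm tool axes [10.43  0.12  0.11]
 yaw change -0.3  -> turn about tool x 0.3
 tilt fix rotvec tool deg [0.   0.07 0.04]
wrist collar y,z -0.0 -0.9 r 21.9 x 40.1
wrist   holder y,z [1.  1.2] encl [1.2 0.6] 1175
scene collar y,z -0.1 -3.1 r 23.3 x 41.0
scene   holder y,z [ 1.7 -1.1] encl [ 0.8 -1.3] 367
side collar y,z -1.2 -1.4 r 23.0 x 39.7
side   holder y,z [-0.4  2. ] encl [-1.7  1.7] 112
```

All three cameras agree: shift about +1 mm in y and +2 mm in z. I'll apply it and descend to just above the holder.

```bash
python3 -m handwheel '[2.5,0.1,0.2,0,0,0,0.6, 2.5,0,0,0,0,0,0.6, 1.5,0,0,0,0,0,0.6, 0.7,0,0,0,0,0,0.6, 0,0,0,0,0,0,0.6, 0,0,0,0,0,0,0.6, 0,0,0,0,0,0,0.6]'; python3 ret.py
```

```text
t: 24.27
ee_pos: [0.4803, -0.3406, 0.1108]
orientation: [0.707, 0.031, -0.706, 0.032]
force: [0.1, -0.1, -1.8]
opening: 0.146
t 24.27 pos mm [ 480.3 -340.6  110.8] x-axis [ 0.002 -0.001 -1.   ] y yaw -84.91 F [ 0.1 -0.1 -1.8] T [ 0.053  0.012 -0.021] open mm 13.4 q7 -0.92
 shift cm tool axes [ 3.43 -0.09  0.03]
 yaw change -0.1  -> turn about tool x 0.1
 tilt fix rotvec tool deg [ 0.   -0.1  -0.08]
wrist collar y,z -0.1 -1.1 r 21.8 x 40.1
wrist   holder y,z [-1.   0.6] encl [-0.7 -0.8] 1529
scene collar y,z 0.5 -2.4 r 23.0 x 40.9
scene   holder y,z [-0.6 -2.1] encl [-0.9 -2.2] 326
side collar y,z -1.3 1.1 r 25.3 x 39.5
side   holder y,z [-1.8  0.7] encl [-3.4  3.7] 112
```

```bash
python3 -m handwheel '[0,-0.06,0.05,0,0,0,0.6, 0,0,0,0,0,0,0.6, 0,0,0,0,0,0,0.6, 0,0,0,0,0,0,0.6]'; python3 ret.py
```

```text
t: 24.75
ee_pos: [0.4789, -0.3396, 0.1097]
orientation: [0.706, 0.031, -0.706, 0.031]
force: [0.5, -0.5, -2.2]
opening: 0.145
t 24.75 pos mm [ 478.9 -339.6  109.7] x-axis [ 0. -0. -1.] y yaw -84.94 F [ 0.5 -0.5 -2.2] T [ 0.02   0.032 -0.043] open mm 13.3 q7 -0.92
 shift cm tool axes [ 3.32  0.03 -0.1 ]
 yaw change -0.1  -> turn about tool x 0.1
 tilt fix rotvec tool deg [ 0.   -0.01 -0.01]
wrist collar y,z -0.1 -1.0 r 21.8 x 40.1
wrist   holder y,z [ 0.2 -0.9] encl [ 0.3 -1.3] 1578
scene collar y,z -1.2 -3.3 r 23.9 x 41.1
scene   holder y,z [ 0.7 -3.2] encl [ 0.7 -3.7] 320
side collar y,z -1.2 -1.3 r 23.2 x 40.2
side   holder y,z [-1.5 -1. ] encl [-2.4 -0.3] 118
```

View pics/ret110.png

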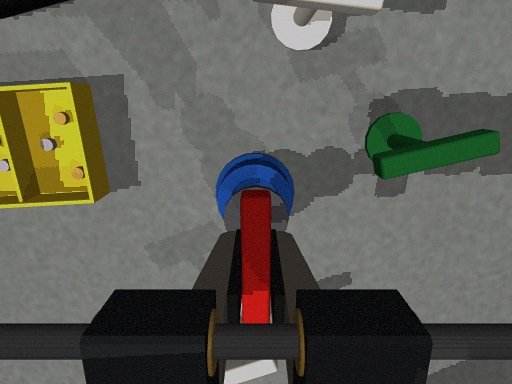

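The key axis and hole now agree within about half a millimetre in the wrist view. Descending.

```bash
python3 -m handwheel '[1,0,0,0,0,0,0.6, 1,0,0,0,0,0,0.6, 0.6,0,0,0,0,0,0.6, 0.4,0,0,0,0,0,0.6, 0,0,0,0,0,0,0.6, 0,0,0,0,0,0,0.6]'; python3 -m handwheel '[0.2,0,0,0,0,0,0.6, 0.1,0,0,0,0,0,0.6,0,0,0,0,0,0,0.6]';python3 ret.py
```

```text
t: 25.4
ee_pos: [0.4787, -0.3394, 0.079]
orientation: [-0.706, -0.031, 0.707, -0.031]
force: [0.4, -0.0, -1.8]
opening: 0.145
t: 25.65
ee_pos: [0.4789, -0.3396, 0.0766]
orientation: [0.706, 0.031, -0.706, 0.031]
force: [0.3, 0.3, -1.5]
opening: 0.147
t 25.65 pos mm [ 478.9 -339.6   76.6] x-axis [ 0. -0. -1.] y yaw -84.94 F [ 0.3  0.3 -1.5] T [ 0.03  -0.002  0.009] open mm 13.5 q7 -0.92
 shift cm tool axes [ 0.01  0.03 -0.11]
 yaw change -0.1  -> turn about tool x 0.1
 tilt fix rotvec tool deg [ 0.   -0.01 -0.01]
wrist collar y,z -0.1 -1.2 r 21.7 x 40.1
wrist   holder y,z [ 0.3 -2. ] encl [ 0.2 -1.3] 1887
scene collar y,z -0.2 -3.0 r 22.9 x 41.0
scene   holder y,z [ 0.5 -3.1] encl [ 0.5 -4.6] 235
side collar y,z 0.6 2.9 r 25.0 x 39.4
side   holder y,z [-2.1 -1.2] encl [-4.   0.7] 73
```

```bash
python3 -m handwheel '[0.05,0,0,0,0,0,0.6,0,0,0,0,0,0,0.6]'; python3 -m handwheel '[0.04,0,0,0,0,0,0.6,0,0,0,0,0,0,0.6]'; python3 -m handwheel '[0.04,0,0,0,0,0,0.6,0,0,0,0,0,0,0.6]'
```

```text
t: 25.97
ee_pos: [0.4789, -0.3396, 0.0761]
orientation: [0.706, 0.031, -0.706, 0.031]
force: [0.6, -0.2, -2.3]
opening: 0.148
t: 26.13
ee_pos: [0.4789, -0.3396, 0.0757]
orientation: [0.706, 0.031, -0.706, 0.031]
force: [-0.5, 0.6, -1.0]
opening: 0.144
t: 26.3
ee_pos: [0.479, -0.3397, 0.0757]
orientation: [0.706, 0.031, -0.706, 0.031]
force: [-1.6, 0.1, 2.0]
opening: 0.148
```

The collar has met the rim: Fz went from -1.8 to +2 N. Releasing.

```bash
python3 -m handwheel '[0,0,0,0,0,0,1.6, 0,0,0,0,0,0,2, 0,0,0,0,0,0,3, 0,0,0,0,0,0,4, 0,0,0,0,0,0,4, 0,0,0,0,0,0,4]' 5; python3 -m handwheel '[-1,0,0,0,0,0,4, -2,0,0,0,0,0,4, -3,0,0,0,0,0,4, -3,0,0,0,0,0,4, -3,0,0,0,0,0,4, 0,0,0,0,0,0,4, 0,0,0,0,0,0,4, 0,0,0,0,0,0,4]'
python3 m.py
python3 - <<'E'
from h import *
f=grab("wrist"); cv2.imwrite("pics/wend.png",f["img"][:,:,::-1])
P=cloud(f);H=hsv(f)
red=((H[...,0]<6)|(H[...,0]>174))&(H[...,1]>150)&(H[...,2]>60)&(f["depth"]>0)
p=P[red]; top=p[p[:,2]>np.percentile(p[:,2],98)-.006]
print("wrist z",np.percentile(p[:,2],[2,50,98]),cv2.minAreaRect((top[:,:2]*1000).astype(np.float32)))
a=[cv2.resize(cv2.imread(f'pics/{n}.png'),(400,300)) for n in ['scene_k','side_k','wend','side_p']]
cv2.imwrite('pics/end.png',np.vstack([np.hstack(a[:2]),np.hstack(a[2:])]))
print(status.get_state()["t"])
E
```

```text
t: 26.8
ee_pos: [0.4789, -0.3395, 0.0753]
orientation: [0.706, 0.031, -0.706, 0.031]
force: [-0.0, 1.2, 0.1]
opening: 0.434
t: 27.47
ee_pos: [0.4786, -0.3393, 0.1953]
orientation: [-0.706, -0.031, 0.706, -0.031]
force: [0.1, 0.4, -1.4]
opening: 0.433
scene red 382 uv 165.19895287958116 228.45811518324606 z [0.08928041 0.10138494 0.10411782]
  top rect mm ((481.798095703125, -339.7167663574219), (70.65613555908203, 15.057782173156738), 5.56204891204834)
 blue 579 z [0.00083182 0.01975214 0.03045125]
  blue all c ((485.6155090332031, -341.56024169921875), 31.608537673950195)
  rim c ((483.55279541015625, -340.01910400390625), 29.784273147583008) 213
 brass 92 uv 347.9130434782609 155.55434782608697 z [0.04357111 0.04881244 0.05178102] [0.58586599 0.16922229 0.04829035]
  boss rim ((584.2644653320312, 123.10955047607422), 74.19622039794922) 272
side red 142 uv 294.5 141.6338028169014 z [0.08867025 0.09908601 0.10523349]
  top rect mm ((479.081787109375, -335.4491882324219), (65.84134674072266, 15.68890380859375), 0.688974142074585)
 blue 223 z [0.00086252 0.01599637 0.03243579]
  blue all c ((479.8831787109375, -335.76092529296875), 32.722904205322266)
  rim c ((478.867431640625, -334.6502380371094), 28.8432674407959) 58
 brass 187 uv 197.05347593582889 273.80213903743316 z [0.04111638 0.05001252 0.05290365] [0.584306   0.16990808 0.04870466]
  boss rim ((575.6641845703125, 135.7273406982422), 64.10240936279297) 460
wrist z [0.0980431  0.10348104 0.10492832] ((479.863037109375, -339.44232177734375), (69.50180053710938, 13.855391502380371), 5.042172431945801)
27.6167
```

View pics/end.png

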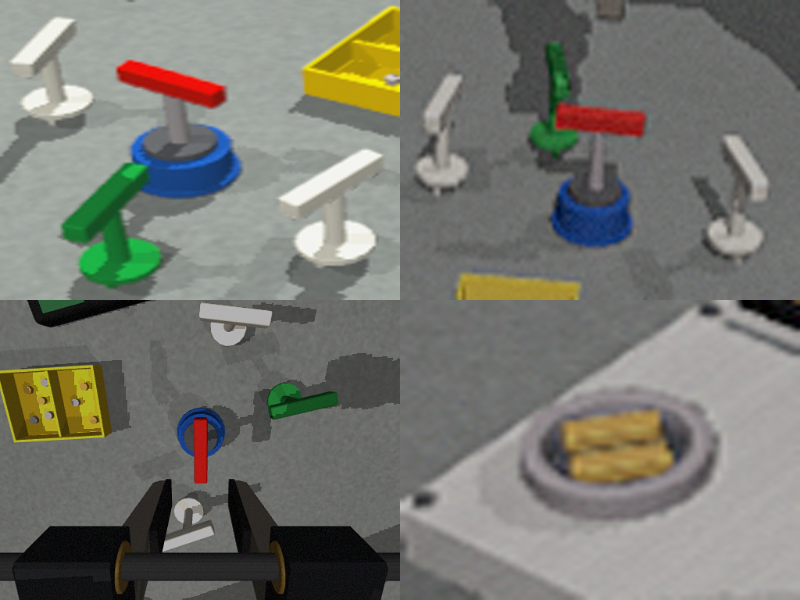

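The key stands upright in the holder as it did at the start, with its bar top at 104 mm and its centre at (480, -339) mm. The fingers are clear of it, the look-alikes and tray haven't moved, and the lugs show the plug turned. Handing in.

```bash
python3 -c "
from plant import env,status
print(env.job_done()); print(status.get_state()['t'])"
```

```text
the job is handed in; nothing more can be done
None
the job is handed in; nothing more can be done
```

I took the red key from its holder, fitted it in the plug's slot, tightened the plug clockwise until snug, and stood the key back in the holder. I handed the job in at about 27.6 s; no verdict is reported.

**Tightness:** my two estimates disagree somewhat, but both lie inside the 0.32 to 0.6 N m window.
- **Torque sensor:** it read about 0.36 N m at the end. I think it reads low, because it showed about 0.04 N m in the free run where 0.06 is specified, and the climb was also shallower than given.
- **Turn past the bite:** the key turned about 13 to 17° past the point where the taper bit, which the given rule makes about 0.42 to 0.5 N m.

**Backing off:** before lifting the key out I turned it back about 4°, within the slot's play, and the torque dropped to about zero. The lugs afterwards measured about 28 to 31°, against the 27° I expected. That is within the measuring error, or at most about 3° of turning back, which is inside the allowed 0.15 rad.

**Key:** in the last pictures it stands upright with its bar top at 104 mm. The wrist camera puts it within 1 mm of the hole's centre. The side camera is off by about 4 mm in y, for the holder as well as the key.

**Bench:** the gripper was open and about 12 cm above where it released the key. The tray and look-alikes looked unmoved in the last pictures. I did not measure the meter and heat sink again, but nothing came near them.

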